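Pin the cassette tray stack with the blue stack rod

ROBOT

A 6-joint arm with a two-finger parallel gripper is mounted at the origin on the work surface. World frame = base frame: x ahead of the robot, y to its left, z up, the work surface at z = 0. Lengths are in m, angles in rad, forces in N, time in s.
With the tool pointing down it reaches from about 0.275 to 0.85 m from the base axis. Payload 5.2 kg.
Tool frame: the origin (TCP) lies on the centre line of the jaws, within the pads' length; the fingertips stand robot.tip_reach ahead of it and the grasp point (between the pads) lies 5 mm behind it (robot.tip_reach is the distance from the TCP to the fingertips, in m); y points along the fingers, x is the direction in which the jaws open and shut, and the axes are right-handed (so a half turn about y gives the same grasp; the last joint's range is limited). The gripper opens to 85 mm and grips with 20 to 120 N. Pads are 22 mm wide; open, the fingers measure 114 mm over their backs; the gripper's body (76 mm by 85 mm) begins 54 mm behind the grasp point. The pads swing forward as they close: fully open they stand 13 mm farther back than shut.
Start: joints at [-1.488, 0.259, 1.535, -0, 1.348, -0.203], TCP at [0.155, -0.528, 0.245] pointing down, gripper open.
Joint ranges: [-3.14, 3.14], [-0.91, 2.08], [0.19, 2.58], [-1.22, 4.36], [0.22, 2.71], [-3.12, 3.12]. Speed limits (rad/s): [2.57, 2.57, 3.14, 3.14, 3.14, 3.14].

INTERFACE

Orientations are given as a unit quaternion [w, x, y, z].
In Python, from cell import readout, imaging, hand_in, robot gives the robot as it stands.
- The arm moves only by the tool step_arm, never from a script. Its argument "series" is a list of rows, each an object of numbers: "dx", "dy", "dz": the shift along the tool's x, y, z in m; "ax", "ay", "az": the turn, a rotation vector about the tool's x, y, z in degrees; "gripper": the finger opening in m, from 0 to 0.0854. In form: [{"dx": .., "dy": .., "dz": .., "ax": .., "ay": .., "az": .., "gripper": ..}, ...]. A call has 1 to 10 rows; each row is the pose to reach, as a shift and turn from the pose commanded when the call began, along the tool's axes at that moment; what a row does not reach only later rows make up. A row lasts 1/10 s, in which the tool goes at most 50 mm and 8.59 degrees, less where a joint would pass 70% of its speed; a pose out of reach is approached as far as the arm can. A call with a gripper value outside its range is refused whole. The fingers move at their own pace and stop on an object; "squeeze" is the grip in N (left out, the last holds). Time passes only in rows, so rows that repeat a pose let the fingers close. It gives the time, the measured TCP pose, the force and the opening at its end, in the units of the state.
- readout.get_state(): the state, without advancing time (a new reading comes with each control period).
- imaging.grab_frame(name): name is "scene" or "top"; returns the picture (384x512x3 uint8, red, green, blue); there is no depth.
- imaging.camera_params(name): a dict with "fx", "fy", "cx", "cy" (pixels), "cam_to_world" (4x4, takes a point from camera to world coordinates). Camera axes: x right, y down, z forward; pixel columns grow to the right and rows downward; lengths in m; the calibration is good to about 2 mm. A picture is of the moment at which its call begins. camera_params takes no time and is no camera call.
- hand_in(): hands the job in, once; it reports no verdict.
The state is a dict: "clock": time; "joint_pos": joint angles; "joint_velocities": joint speeds; "tau": joint torques, N m; "eef_pos": TCP position; "eef_rot": TCP orientation; "wrist_force": force on the tool from outside, world axes, zero at the start; "wrist_torque": the same for the moment, N m; "opening": finger opening in m.
Only numpy, scipy, OpenCV 4.12 (cv2) and the standard library are available. Lean on these libraries where they do the work, as an engineer would, in place of code of your own. Each camera call takes 0.05 s, during which the arm holds its last target.

TASK

Two white tissue-cassette trays are stacked on the blue base with their centre holes lined up. Take the stack rod with the blue grip out of the rod rack and push it down through both trays into the base until its disc rests flat on the top tray, letting go only once it is in; the trays must stay squarely stacked on the base.

Things in the scene. Friction and masses are not known exactly. Their poses are not given: they have to be found in the camera images.
- blue_rod: 150 g rod, BLUE grip, upright in a fixed 3-hole aluminium rack (75 apart; yellow, white rods too short). Origin on its axis under the stop disc; z up. Disc diameter 50, z 0 to 6; grip diameter 24, z 6 to 60 (hold here from above); shaft diameter 14, down to z -70, last 12 tapered. In the rack its origin is 95 above the bench; lift straight up 70 to leave it, 150 to pass over the other rods. All mm.
- base: Blue block 180 x 140 x 34 mm (x, y, z), fixed to the bench, place and yaw vary. Origin at the centre of its underside on the bench, z up. Blind hole at its centre, 30 mm in diameter, 28 mm deep from its top. The stack with both trays is 82 mm high; with the rod fully home the rod's origin (disc underside) is at 82 mm.
- lower_tray: White cassette tray 154 x 110 x 24 mm (x, y, z), 250 g, loose, resting on the base. Origin at the centre of its underside, z up. Round 30 mm through hole at its centre, in a solid bar 50 mm wide; coloured cassettes lie in the pockets either side.
- top_tray: Second white tray of the same size, shape and origin, resting loose on the lower one, its top face 82 mm above the bench; 30 mm through hole at its centre, in line with the holes below to about 3 mm. The separate grey tray lying on the bench is not part of the job.
Mind the look-alikes: they are no part of the job. What is shaped like the blue_rod but green or red is not meant.

How it is judged:
On the way:
1. the blue rod, still held, is down in the stack with its disc no more than 15 mm above the top tray (z of blue_rod in the frame of base below 0.097 m and horizontal distance between blue_rod and base below 0.02 m and contact force between the fingers and blue_rod above 0.5 N), for 0.1 s.
At the end, for the whole second after the job is handed in: Blue rod at rest through both trays into the base: disc within 5 mm of the top tray, axis within 15 mm of the base's centre and 0.17 rad of upright; both trays flat, in order, centred within 15 mm and turned under 0.2 rad from the base (z of blue_rod in the frame of base below 0.087 m and horizontal distance between each of blue_rod, top_tray, lower_tray and base below 0.015 m and angle between blue_rod's own z axis and vertical below 0.17 rad and linear speed of blue_rod below 0.02 m/s and angle between the x axis of each of top_tray, lower_tray and the x axis of base, either way round below 0.2 rad and z of top_tray in the frame of base between 0.053 and 0.063 m and z of lower_tray in the frame of base between 0.029 and 0.039 m); the robot touches nothing.
It also fails if it takes over 48 s, if anything falls off the work surface, if the arm or the gripper's body presses on something with over 40 N, if the wrist force passes 120 N, or if a joint passes its speed limit or range.

## Working session

There is one attempt and no reset: what is moved stays moved. The work goes in short steps, Python scripts to look and compute and a tool call to move; the robot and the scene stay as the last step left them, time stands still between calls to the robot, and variables do not carry over. Pictures are saved under pics/ and viewed, and the job is handed in when it is done.

Besides the shell and the picture viewer there is one more tool, called after "Request:" in YAML: its name, and indented under it one key for each argument. step_arm: Moves the arm, as the interface text tells. Its arguments: {"type":"object","properties":{"series":{"type":"array"},"squeeze":{"type":"number"}},"required":["series"]}

```bash
ls; mkdir -p pics
python3 - <<'E'
from cell import readout, imaging, robot
import cv2
for n in("scene","top"):
    f=imaging.grab_frame(n); cv2.imwrite(f"pics/{n}0.png",f[:,:,::-1]); p=imaging.camera_params(n); print(n,p)
s=readout.get_state(); print({k:s[k] for k in("clock","eef_pos","eef_rot","wrist_force","opening")}); print(robot.tip_reach)
E
```

```text
pics
scene {'fx': 438.2775937239053, 'fy': 438.2775937239053, 'cx': 260.21507128430005, 'cy': 188.918652586583, 'cam_to_world': array([[-0.06725966,  0.70702467, -0.70398314,  1.43716331],
       [ 0.99749297,  0.06320706, -0.03182191, -0.00811978],
       [ 0.02199783, -0.70435857, -0.70950342,  0.97042563],
       [ 0.        ,  0.        ,  0.        ,  1.        ]])}
top {'fx': 389.9263256556135, 'fy': 389.9263256556135, 'cx': 249.60478966706106, 'cy': 190.37042562530644, 'cam_to_world': array([[-0.00903347, -0.99179775,  0.12749753,  0.41430579],
       [-0.99950511,  0.0051136 , -0.03103858, -0.03751875],
       [ 0.03013202, -0.12771482, -0.99135311,  1.06338727],
       [ 0.        ,  0.        ,  0.        ,  1.        ]])}
{'clock': 0.1, 'eef_pos': array([ 0.15502865, -0.52721758,  0.24456341]), 'eef_rot': array([ 0.56654448, -0.56565011,  0.42410277, -0.42332509]), 'wrist_force': array([ 0.08722089,  0.28342212, -1.07811844]), 'opening': 0.08525015808216888}
0.014
```

View pics/scene0.png

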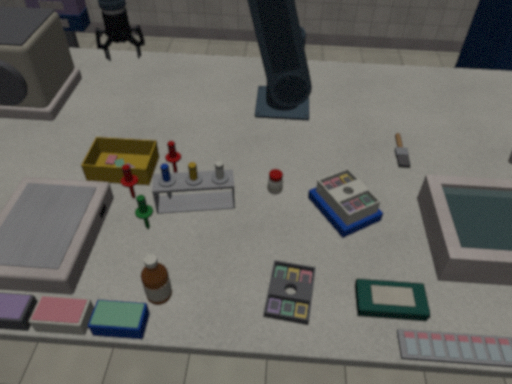

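View pics/top0.png

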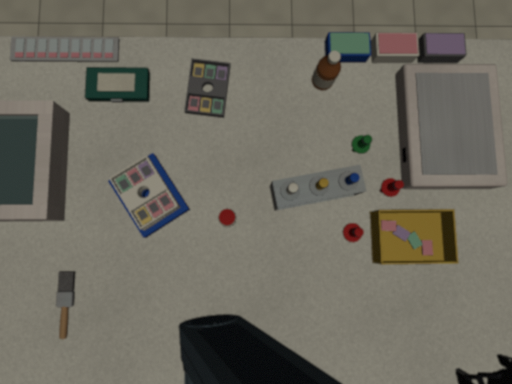

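```bash
cat > h.py <<'E'
import numpy as np,cv2
from cell import imaging
def ray(n,u,v):
    p=imaging.camera_params(n);T=p["cam_to_world"]
    d=T[:3,:3]@np.array([(u-p["cx"])/p["fx"],(v-p["cy"])/p["fy"],1.]);return T[:3,3],d
def onz(n,u,v,z):
    o,d=ray(n,u,v);return o+d*(z-o[2])/d[2]
def proj(n,P):
    p=imaging.camera_params(n);T=p["cam_to_world"];c=T[:3,:3].T@(np.asarray(P)-T[:3,3]);return p["fx"]*c[0]/c[2]+p["cx"],p["fy"]*c[1]/c[2]+p["cy"]
def tri(u1,u2):
    A=np.zeros((3,3));b=np.zeros(3)
    for n,(u,v) in(("scene",u1),("top",u2)):
        o,d=ray(n,u,v);d=d/np.linalg.norm(d);M=np.eye(3)-np.outer(d,d);A+=M;b+=M@o
    return np.linalg.solve(A,b)
def crop(f,x0,x1,y0,y1,k,name):
    cv2.imwrite(name,cv2.resize(f[y0:y1,x0:x1],None,fx=k,fy=k,interpolation=cv2.INTER_CUBIC))
E
python3 - <<'E'
from h import *
s=cv2.imread("pics/scene0.png");t=cv2.imread("pics/top0.png")
a=cv2.resize(s[130:240,110:250],None,fx=5,fy=5,interpolation=2)
b=cv2.resize(t[120:260,260:420],None,fx=4,fy=4,interpolation=2)
c=cv2.resize(t[145:245,95:200],None,fx=6,fy=6,interpolation=2)
for i,x in enumerate((a,b,c)): cv2.imwrite(f"pics/c{i}.png",x)
for n,im in(("scene",s),("top",t)):
    hsv=cv2.cvtColor(im,cv2.COLOR_BGR2HSV)
    m=cv2.inRange(hsv,(100,130,40),(130,255,255))
    k,_,st,ce=cv2.connectedComponentsWithStats(m)
    for i in range(1,k):
        if st[i][4]>15: print(n,st[i],ce[i])
E
```

```text
scene [61 15 11  2 18] [65.72222222 15.38888889]
scene [161 164   8  17  88] [165.06818182 171.97727273]
scene [309 189  73  47 810] [341.36419753 215.85925926]
scene [ 88 305  60  33 627] [121.6969697  328.18181818]
top [327  34   3  19  47] [328.14893617  42.76595745]
top [341  53  30   8 186] [354.56989247  56.87096774]
top [140 154  48  83 591] [165.71573604 199.20981387]
top [349 174  10   9  63] [353.58730159 177.58730159]
top [143 190   5   6  25] [145.12 192.76]
```

View pics/c0.png

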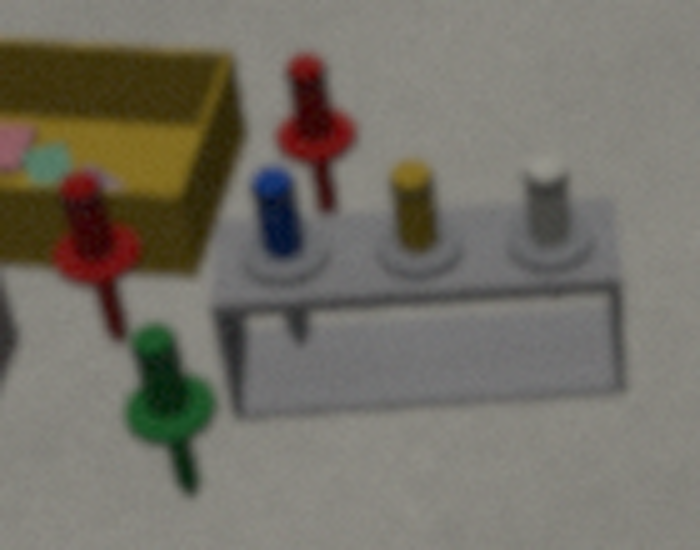

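View pics/c1.png

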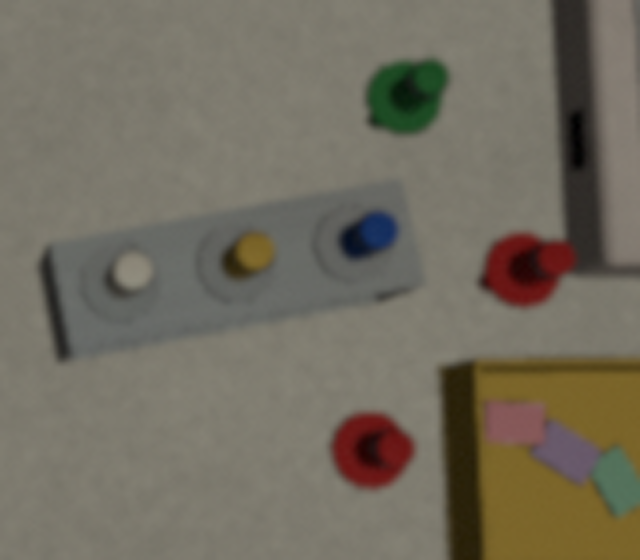

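View pics/c2.png

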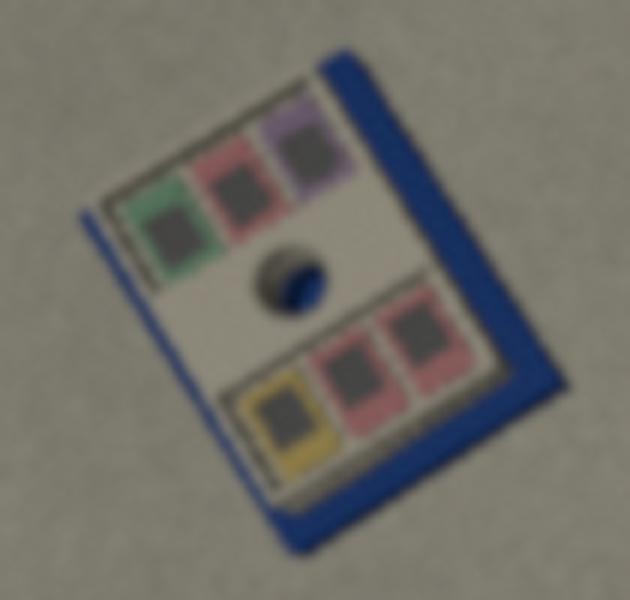

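The scene shows blue-gripped rod in rack at (165,172) scene / (354,177) top. Look-alikes: red (172,150), red (128,172) and green (143,205) in scene, plus the yellow (193,170) and white (219,170) rods. The crop confirms blue. The stack hole is at about (143,191) in top.

Run:
```python
from h import *
np.set_printoptions(precision=4,suppress=True)
s=cv2.imread("pics/scene0.png");t=cv2.imread("pics/top0.png")
cv2.imwrite("pics/c3.png",cv2.resize(s[160:240,300:390],None,fx=7,fy=7,interpolation=2))
C=lambda x,y,x0,y0,k:(x0+(x+.5)/k-.5,y0+(y+.5)/k-.5)
gt=C(378,230,260,120,4);gs=C(273,183,110,130,5)
print("blue",onz("top",*gt,.155),onz("scene",*gs,.155),tri(gs,gt))
print("yellow",onz("top",*C(254,251,260,120,4),.155)[:2],"white",onz("top",*C(132,271,260,120,4),.155))
for nm,p in(("redA",(392,448)),("redB",(556,258)),("green",(430,78))): print(nm,[onz("top",*C(*p,260,120,4),z)[:2] for z in(.1,.16)])
for nm,q in(("redAdisc",((370,450),(317,135))),("redBdisc",((522,268),(98,250))),("greendisc",((403,97),(171,407)))): print(nm,tri(C(*q[1],110,130,5),C(*q[0],260,120,4)))
print("hole top",onz("top",*C(290,281,95,145,6),.082))
# base corners
P=[onz("top",*C(*c,95,145,6),.034)[:2] for c in((345,48),(568,385),(300,556),(85,208))];P=np.array(P);print(P,"ctr",(P[0]+P[2])/2,P.mean(0))
d=P[1]-P[0];e=P[2]-P[1];print(np.linalg.norm(d),np.degrees(np.arctan2(d[1],d[0])),np.linalg.norm(e),np.degrees(np.arctan2(e[1],e[0])))
# tray corners z .082
Q=np.array([onz("top",*C(*c,95,145,6),.082)[:2] for c in((310,78),(508,372),(278,502),(103,203))]);print(Q,Q.mean(0))
# rack cols: top disc
print("bluedisc",onz("top",*C(352,243,260,120,4),.101))
from cell import readout
from scipy.spatial.transform import Rotation as R
q=np.array(readout.get_state()["eef_rot"]);print(R.from_quat(q[[1,2,3,0]]).as_matrix())
```

```text
blue [ 0.5616 -0.3151  0.155 ] [ 0.5639 -0.3132  0.155 ] [ 0.5618 -0.3148  0.1533]
yellow [ 0.5493 -0.2404] white [ 0.5377 -0.1676  0.155 ]
redA [array([ 0.4337, -0.3347]), array([ 0.4325, -0.3162])]
redB [array([ 0.5522, -0.4445]), array([ 0.5436, -0.4192])]
green [array([ 0.6689, -0.3697]), array([ 0.653 , -0.3491])]
redAdisc [ 0.433  -0.3269  0.0757]
redBdisc [ 0.5487 -0.43    0.0793]
greendisc [ 0.6623 -0.3586  0.0763]
hole top [0.5393 0.2004 0.082 ]
[[0.65   0.1904]
 [0.4987 0.0898]
 [0.4251 0.2047]
 [0.5783 0.3025]] ctr [0.5376 0.1976] [0.538  0.1969]
0.18171567204807562 -146.36775619177575 0.1364329404256999 122.61948487902097
[[0.626  0.1942]
 [0.5004 0.1089]
 [0.4469 0.203 ]
 [0.5727 0.2793]] [0.5365 0.1964]
bluedisc [ 0.5622 -0.3147  0.101 ]
[[ 0.2819 -0.0001  0.9595]
 [-0.9595  0.0017  0.2819]
 [-0.0016 -1.      0.0004]]
```

View pics/c3.png

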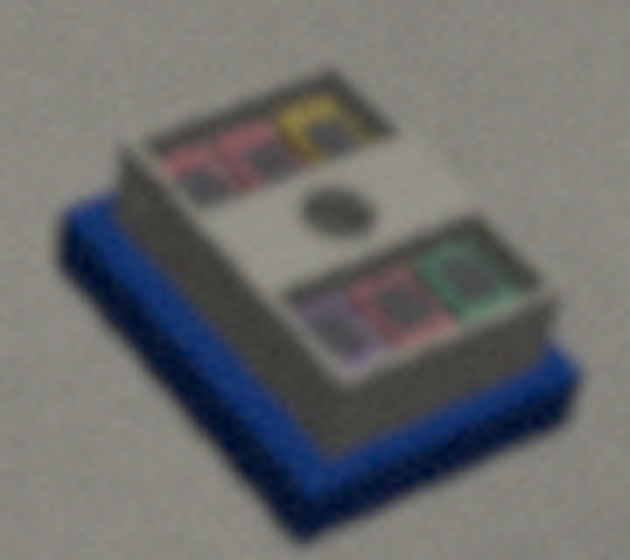

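Request:
step_arm:
  series:
    - {"dx": -0.0089, "dz": 0.045, "ay": -8.2, "gripper": 0.085}
    - {"dx": -0.0178, "dz": 0.09, "ay": -16.4}
    - {"dx": -0.0267, "dz": 0.135, "ay": -24.6}
    - {"dx": -0.0355, "dz": 0.18, "ay": -32.8}
    - {"dx": -0.0444, "dz": 0.225, "ay": -41}
    - {"dx": -0.0532, "dz": 0.27, "ay": -49.2}
    - {"dx": -0.0621, "dz": 0.315, "ay": -57.4}
    - {"dx": -0.071, "dz": 0.36, "ay": -65.6}
    - {"dx": -0.0798, "dz": 0.405, "ay": -73.8}
    - {"dx": -0.0887, "dz": 0.45, "ay": -82}

```text
schema error: expected keys dx, dy, dz, ax, ay, az, gripper
```

Request:
step_arm:
  series:
    - {"dx": 0}
    - {"dx": 0}
    - {"dx": 0}

```text
schema error: expected keys dx, dy, dz, ax, ay, az, gripper
```

```bash
cat > g.py <<'E'
import sys
from h import *
from cell import readout
from scipy.spatial.transform import Rotation as R
np.set_printoptions(precision=4,suppress=True)
s=readout.get_state();M=R.from_quat(np.array(s["eef_rot"])[[1,2,3,0]]).as_matrix()
print(s["clock"],s["eef_pos"],s["opening"],s["wrist_force"],s["joint_pos"]);print(M)
if len(sys.argv)>3:
    g=np.array([float(a) for a in sys.argv[1:4]]);print("tool shift",M.T@(g-s["eef_pos"]))
E
python3 g.py .562 -.3145 .2
python3 - <<'E'
from h import *
f=imaging.grab_frame("scene")[:,:,::-1];cv2.imwrite("pics/s1.png",cv2.resize(f[60:260,80:300],None,fx=3,fy=3,interpolation=2))
C=lambda x,y,x0,y0,k:(x0+(x+.5)/k-.5,y0+(y+.5)/k-.5)
print(onz("scene",*C(340,212,300,160,7),.082))
E
```

```text
0.1 [ 0.155  -0.5272  0.2446] 0.08525015808216888 [ 0.0872  0.2834 -1.0781] [-1.4878  0.2593  1.536   0.      1.348  -0.2028]
[[ 0.2819 -0.0001  0.9595]
 [-0.9595  0.0017  0.2819]
 [-0.0016 -1.      0.0004]]
tool shift [-0.0893  0.0449  0.4504]
[0.53696351 0.20365402 0.082     ]
```

View pics/s1.png

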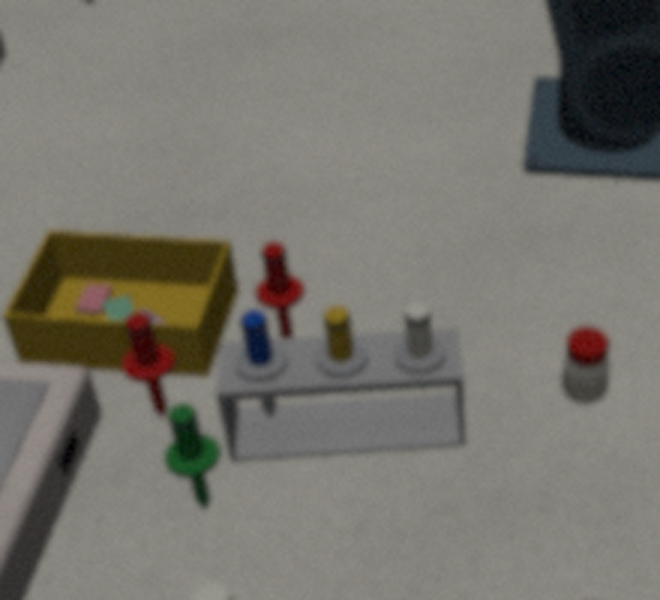

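The moves were refused because all keys are required, so the arm has not moved. The picture still shows the blue rod in the rack. Resending.

Request:
step_arm:
  series:
    - {"dx": -0.0089, "dy": 0, "dz": 0.045, "ax": 0, "ay": -8.2, "az": 0, "gripper": 0.085}
    - {"dx": -0.0178, "dy": 0, "dz": 0.09, "ax": 0, "ay": -16.4, "az": 0, "gripper": 0.085}
    - {"dx": -0.0267, "dy": 0, "dz": 0.135, "ax": 0, "ay": -24.6, "az": 0, "gripper": 0.085}
    - {"dx": -0.0355, "dy": 0, "dz": 0.18, "ax": 0, "ay": -32.8, "az": 0, "gripper": 0.085}
    - {"dx": -0.0444, "dy": 0, "dz": 0.225, "ax": 0, "ay": -41, "az": 0, "gripper": 0.085}
    - {"dx": -0.0532, "dy": 0, "dz": 0.27, "ax": 0, "ay": -49.2, "az": 0, "gripper": 0.085}
    - {"dx": -0.0621, "dy": 0, "dz": 0.315, "ax": 0, "ay": -57.4, "az": 0, "gripper": 0.085}
    - {"dx": -0.071, "dy": 0, "dz": 0.36, "ax": 0, "ay": -65.6, "az": 0, "gripper": 0.085}
    - {"dx": -0.0798, "dy": 0, "dz": 0.405, "ax": 0, "ay": -73.8, "az": 0, "gripper": 0.085}
    - {"dx": -0.0887, "dy": 0, "dz": 0.45, "ax": 0, "ay": -82, "az": 0, "gripper": 0.085}

```text
clock: 1.15
eef_pos: [0.5632, -0.3144, 0.2449]
eef_rot: [0.705, -0.705, -0.054, 0.054]
wrist_force: [1.0, -0.7, 0.4]
opening: 0.085
```

Request:
step_arm:
  series:
    - {"dx": 0, "dy": 0, "dz": 0, "ax": 0, "ay": 0, "az": 0, "gripper": 0.085}
    - {"dx": 0, "dy": 0, "dz": 0, "ax": 0, "ay": 0, "az": 0, "gripper": 0.085}
    - {"dx": 0, "dy": 0, "dz": 0, "ax": 0, "ay": 0, "az": 0, "gripper": 0.085}

```text
clock: 1.45
eef_pos: [0.5609, -0.3161, 0.2449]
eef_rot: [0.705, -0.705, -0.051, 0.052]
wrist_force: [1.0, 0.3, 0.2]
opening: 0.0852
```

```bash
python3 g.py .562 -.3145 .2
```

```text
1.45 [ 0.5609 -0.3161  0.2449] 0.08516309742763971 [1.0113 0.2648 0.1751] [-0.6858  0.4291  1.2902 -0.0006  1.4234 -0.8304]
[[ 0.9896 -0.0013 -0.1441]
 [ 0.1441  0.0002  0.9896]
 [-0.0012 -1.      0.0004]]
tool shift [0.0014 0.0449 0.0014]
```

Request:
step_arm:
  series:
    - {"dx": 0.0014, "dy": 0.02, "dz": 0.0014, "ax": 0, "ay": 0, "az": 0, "gripper": 0.085}
    - {"dx": 0.0014, "dy": 0.04, "dz": 0.0014, "ax": 0, "ay": 0, "az": 0, "gripper": 0.085}
    - {"dx": 0.0014, "dy": 0.06, "dz": 0.0014, "ax": 0, "ay": 0, "az": 0, "gripper": 0.085}
    - {"dx": 0.0014, "dy": 0.06, "dz": 0.0014, "ax": 0, "ay": 0, "az": 0, "gripper": 0.085}
    - {"dx": 0.0014, "dy": 0.06, "dz": 0.0014, "ax": 0, "ay": 0, "az": 0, "gripper": 0.085}

```text
clock: 1.95
eef_pos: [0.562, -0.3151, 0.1856]
eef_rot: [0.705, -0.705, -0.051, 0.051]
wrist_force: [0.5, -0.3, 1.0]
opening: 0.0854
```

```bash
python3 g.py .562 -.3145 .128
python3 - <<'E'
from h import *
a=imaging.grab_frame("scene")[110:220,110:220,::-1];b=imaging.grab_frame("top")[120:230,300:410,::-1]
cv2.imwrite("pics/s2.png",cv2.resize(np.hstack([a,b]),None,fx=3.6,fy=3.6,interpolation=2))
E
```

```text
1.95 [ 0.562  -0.3151  0.1856] 0.08543016076779242 [ 0.4855 -0.3373  0.9531] [-0.6838  0.4679  1.376  -0.0002  1.2983 -0.8276]
[[ 0.9897 -0.0005 -0.1434]
 [ 0.1434  0.0002  0.9897]
 [-0.0005 -1.      0.0003]]
tool shift [0.0001 0.0576 0.0006]
```

View pics/s2.png

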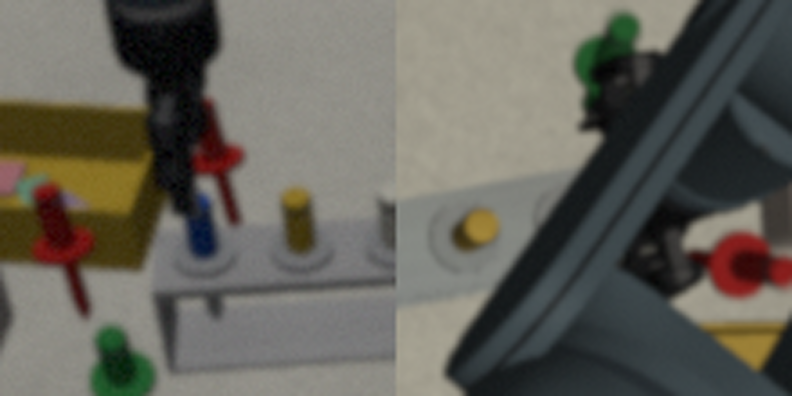

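Scene crop shows the near finger tip at about (185,207) beside the blue grip at (202,215); checking this against projection.

Run:
```python
from h import *
x=np.array([.99,.1434,0]);c=np.array([.562,-.3151,.1856])
for r in(.043,.057):
  u,v=proj("scene",c+x*r+[0,0,-.001]);print((u-110)*3.6,(v-110)*3.6)
for z in(.155,.101):
  u,v=proj("scene",[.562,-.3145,z]);print((u-110)*3.6,(v-110)*3.6)
```

```text
183.21767810813714 209.9891487491686
181.6235243826453 223.04961934824584
194.02630284929094 200.55928421628155
203.2084734333903 251.4264538602175
```

Request:
step_arm:
  series:
    - {"dx": 0, "dy": 0.02, "dz": 0.0006, "ax": 0, "ay": 0, "az": 0, "gripper": 0.085}
    - {"dx": 0, "dy": 0.04, "dz": 0.0006, "ax": 0, "ay": 0, "az": 0, "gripper": 0.085}
    - {"dx": 0, "dy": 0.0575, "dz": 0.0006, "ax": 0, "ay": 0, "az": 0, "gripper": 0.085}
    - {"dx": 0, "dy": 0.0575, "dz": 0.0006, "ax": 0, "ay": 0, "az": 0, "gripper": 0.085}
    - {"dx": 0, "dy": 0.0575, "dz": 0.0006, "ax": 0, "ay": 0, "az": 0, "gripper": 0.085}

```text
clock: 2.55
eef_pos: [0.5633, -0.314, 0.129]
eef_rot: [-0.705, 0.706, 0.052, -0.051]
wrist_force: [0.1, -0.2, 0.5]
opening: 0.0849
```

Request:
step_arm:
  series:
    - {"dx": 0, "dy": 0, "dz": 0, "ax": 0, "ay": 0, "az": 0, "gripper": 0.04}
    - {"dx": 0, "dy": 0, "dz": 0, "ax": 0, "ay": 0, "az": 0, "gripper": 0.03}
    - {"dx": 0, "dy": 0, "dz": 0, "ax": 0, "ay": 0, "az": 0, "gripper": 0.01}
    - {"dx": 0, "dy": 0, "dz": 0, "ax": 0, "ay": 0, "az": 0, "gripper": 0.01}
    - {"dx": 0, "dy": 0, "dz": 0, "ax": 0, "ay": 0, "az": 0, "gripper": 0.01}
    - {"dx": 0, "dy": 0, "dz": 0, "ax": 0, "ay": 0, "az": 0, "gripper": 0.01}
    - {"dx": 0, "dy": 0, "dz": 0, "ax": 0, "ay": 0, "az": 0, "gripper": 0.01}
    - {"dx": 0, "dy": 0, "dz": 0, "ax": 0, "ay": 0, "az": 0, "gripper": 0.01}
  squeeze: 50

```text
clock: 3.35
eef_pos: [0.563, -0.3138, 0.1284]
eef_rot: [-0.705, 0.705, 0.052, -0.052]
wrist_force: [-1.9, 0.4, 6.1]
opening: 0.0231
```

```bash
python3 g.py .562 -.3145 .128
```

```text
3.35 [ 0.563  -0.3138  0.1284] 0.023101004920508168 [-1.9326  0.3917  6.1032] [-0.6811  0.5162  1.4451 -0.0002  1.1795 -0.8272]
[[ 0.9893  0.0004 -0.1457]
 [ 0.1457 -0.0006  0.9893]
 [ 0.0003 -1.     -0.0007]]
tool shift [-0.0011  0.0004 -0.0006]
```

Request:
step_arm:
  series:
    - {"dx": 0, "dy": -0.015, "dz": 0, "ax": 0, "ay": 0, "az": 0, "gripper": 0.01}
    - {"dx": 0, "dy": -0.035, "dz": 0, "ax": 0, "ay": 0, "az": 0, "gripper": 0.01}
    - {"dx": 0, "dy": -0.06, "dz": 0, "ax": 0, "ay": 0, "az": 0, "gripper": 0.01}
    - {"dx": 0, "dy": -0.085, "dz": 0, "ax": 0, "ay": 0, "az": 0, "gripper": 0.01}
    - {"dx": 0, "dy": -0.11, "dz": 0, "ax": 0, "ay": 0, "az": 0, "gripper": 0.01}
    - {"dx": 0, "dy": -0.135, "dz": 0, "ax": 0, "ay": 0, "az": 0, "gripper": 0.01}
    - {"dx": 0, "dy": -0.16, "dz": 0, "ax": 0, "ay": 0, "az": 0, "gripper": 0.01}
    - {"dx": 0, "dy": -0.17, "dz": 0, "ax": 0, "ay": 0, "az": 0, "gripper": 0.01}
    - {"dx": 0, "dy": -0.17, "dz": 0, "ax": 0, "ay": 0, "az": 0, "gripper": 0.01}

```text
clock: 4.25
eef_pos: [0.5634, -0.3138, 0.2988]
eef_rot: [-0.705, 0.706, 0.052, -0.051]
wrist_force: [0.4, 0.1, -1.7]
opening: 0.0227
```

```bash
python3 g.py .5385 .1995 .298
python3 - <<'E'
from h import *
a=imaging.grab_frame("scene")[50:220,110:300,::-1]
cv2.imwrite("pics/s3.png",cv2.resize(a,None,fx=3.4,fy=3.4,interpolation=2))
E
```

```text
4.25 [ 0.5634 -0.3138  0.2988] 0.02269772103487718 [ 0.4282  0.1035 -1.6872] [-0.681   0.4054  1.1974  0.0002  1.5364 -0.8272]
[[ 0.9893  0.0019 -0.1457]
 [ 0.1457 -0.0013  0.9893]
 [ 0.0017 -1.     -0.0016]]
tool shift [0.0501 0.     0.5115]
```

View pics/s3.png

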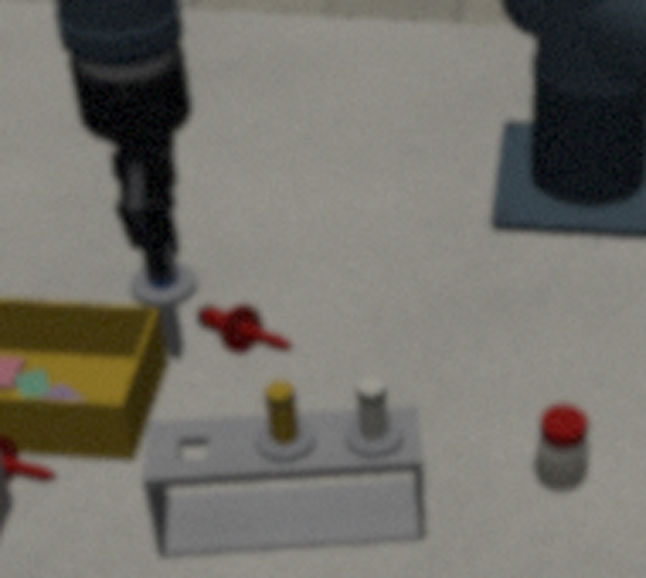

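The rod is held upright at crop (163,285) and the rack hole is empty. Both red decoys have toppled onto the bench, clear of the route. Carrying the rod over.

Request:
step_arm:
  series:
    - {"dx": 0.002, "dy": 0, "dz": 0.02, "ax": 0, "ay": 0, "az": 0, "gripper": 0.01}
    - {"dx": 0.006, "dy": 0, "dz": 0.06, "ax": 0, "ay": 0, "az": 0, "gripper": 0.01}
    - {"dx": 0.01, "dy": 0, "dz": 0.1, "ax": 0, "ay": 0, "az": 0, "gripper": 0.01}
    - {"dx": 0.014, "dy": 0, "dz": 0.14, "ax": 0, "ay": 0, "az": 0, "gripper": 0.01}
    - {"dx": 0.018, "dy": 0, "dz": 0.18, "ax": 0, "ay": 0, "az": 0, "gripper": 0.01}
    - {"dx": 0.022, "dy": 0, "dz": 0.22, "ax": 0, "ay": 0, "az": 0, "gripper": 0.01}
    - {"dx": 0.026, "dy": 0, "dz": 0.26, "ax": 0, "ay": 0, "az": 0, "gripper": 0.01}
    - {"dx": 0.03, "dy": 0, "dz": 0.3, "ax": 0, "ay": 0, "az": 0, "gripper": 0.01}
    - {"dx": 0.034, "dy": 0, "dz": 0.34, "ax": 0, "ay": 0, "az": 0, "gripper": 0.01}
    - {"dx": 0.038, "dy": 0, "dz": 0.38, "ax": 0, "ay": 0, "az": 0, "gripper": 0.01}

```text
clock: 5.3
eef_pos: [0.5435, 0.0704, 0.296]
eef_rot: [0.706, -0.705, -0.051, 0.053]
wrist_force: [0.3, -0.1, -1.3]
opening: 0.0228
```

Request:
step_arm:
  series:
    - {"dx": 0.004, "dy": 0, "dz": 0.04, "ax": 0, "ay": 0, "az": 0, "gripper": 0.01}
    - {"dx": 0.008, "dy": 0, "dz": 0.08, "ax": 0, "ay": 0, "az": 0, "gripper": 0.01}
    - {"dx": 0.011, "dy": 0, "dz": 0.115, "ax": 0, "ay": 0, "az": 0, "gripper": 0.01}
    - {"dx": 0.012, "dy": 0, "dz": 0.131, "ax": 0, "ay": 0, "az": 0, "gripper": 0.01}
    - {"dx": 0.012, "dy": 0, "dz": 0.131, "ax": 0, "ay": 0, "az": 0, "gripper": 0.01}
    - {"dx": 0.012, "dy": 0, "dz": 0.131, "ax": 0, "ay": 0, "az": 0, "gripper": 0.01}

```text
clock: 5.9
eef_pos: [0.5373, 0.199, 0.2968]
eef_rot: [-0.705, 0.706, 0.051, -0.053]
wrist_force: [-0.3, -1.0, -2.1]
opening: 0.0229
```

```bash
python3 g.py .5385 .1995 .2
python3 - <<'E'
from h import *
a=imaging.grab_frame("scene")[90:250,280:400,::-1];b=imaging.grab_frame("top")[130:290,80:200,::-1]
cv2.imwrite("pics/s4.png",cv2.resize(np.hstack([a,b]),None,fx=3.3,fy=3.3,interpolation=2))
E
```

```text
5.9 [0.5373 0.199  0.2968] 0.02290977186541089 [-0.3174 -0.9903 -2.069 ] [ 0.1606  0.2735  1.3897 -0.0008  1.4804  0.0137]
[[ 0.9892 -0.0018 -0.1464]
 [ 0.1464 -0.0011  0.9892]
 [-0.002  -1.     -0.0009]]
tool shift [0.0014 0.0968 0.0004]
```

View pics/s4.png

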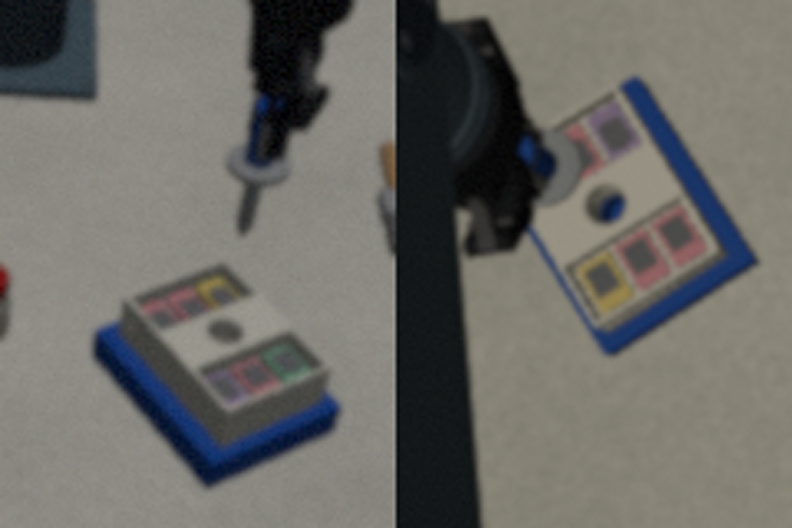

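The rod hangs above the stack: disc at scene crop (258,165), tip at (243,231), and the hole at (225,331) scene / (606,204) top. I'll check rod position and tilt.

Run:
```python
from h import *
np.set_printoptions(precision=4,suppress=True)
a=lambda x,y:(280+(x+.5)/3.3-.5,90+(y+.5)/3.3-.5)
b=lambda x,y:(80-120+(x+.5)/3.3-.5,130+(y+.5)/3.3-.5)
print("disc",tri(a(258,164),b(557,165)))
tcp=np.array([.5373,.199,.2968])
for z in(-.033+.003,-.033-.070):
  for n in("scene","top"):
    u,v=proj(n,tcp+[0,0,z]);o=280 if n=="scene" else -40;w=90 if n=="scene" else 130
    print(n,(u-o+.5)*3.3-.5,(v-w+.5)*3.3-.5)
print("hole",tri(a(225,331),b(606,204)),onz("scene",*a(225,331),.082),onz("top",*b(606,204),.082))
```

```text
disc [0.5404 0.1917 0.2674]
scene 259.0579698934556 163.79137208623592
top 535.1788160717905 169.67248463347042
scene 242.8749825584252 234.12764952582964
top 566.9858723953014 186.00778827151177
hole [0.539  0.2008 0.0832] [0.5374 0.2027 0.082 ] [0.5391 0.1995 0.082 ]
```

Request:
step_arm:
  series:
    - {"dx": 0.0014, "dy": 0.025, "dz": 0.0004, "ax": 0, "ay": 0, "az": 0, "gripper": 0.01}
    - {"dx": 0.0014, "dy": 0.055, "dz": 0.0004, "ax": 0, "ay": 0, "az": 0, "gripper": 0.01}
    - {"dx": 0.0014, "dy": 0.08, "dz": 0.0004, "ax": 0, "ay": 0, "az": 0, "gripper": 0.01}
    - {"dx": 0.0014, "dy": 0.092, "dz": 0.0004, "ax": 0, "ay": 0, "az": 0, "gripper": 0.01}
    - {"dx": 0.0014, "dy": 0.092, "dz": 0.0004, "ax": 0, "ay": 0, "az": 0, "gripper": 0.01}
    - {"dx": 0.0014, "dy": 0.092, "dz": 0.0004, "ax": 0, "ay": 0, "az": 0, "gripper": 0.01}

```text
clock: 6.6
eef_pos: [0.54, 0.1993, 0.2067]
eef_rot: [0.705, -0.705, -0.052, 0.051]
wrist_force: [0.1, -0.0, -1.2]
opening: 0.0228
```

```bash
python3 g.py .5385 .1995 .2
python3 - <<'E'
from h import *
from cell import readout
a=imaging.grab_frame("scene")[140:230,300:390,::-1];b=imaging.grab_frame("top")[150:240,95:185,::-1]
k=4.4
im=cv2.resize(np.hstack([a,b]),None,fx=k,fy=k,interpolation=2)
cv2.imwrite("pics/s5.png",im)
tcp=readout.get_state()["eef_pos"]
for z in(-.033+.006,-.033,-.103):
  for n in("scene","top"):
    u,v=proj(n,tcp+np.array([0,0,z]));o=300 if n=="scene" else 5;w=140 if n=="scene" else 150
    print(z,n,(u-o+.5)*k-.5,(v-w+.5)*k-.5)
E
```

```text
6.6 [0.54   0.1993 0.2067] 0.02278554421801535 [ 0.0862 -0.0194 -1.1893] [ 0.16    0.3314  1.531  -0.0001  1.278   0.0148]
[[ 0.9895  0.0012 -0.1446]
 [ 0.1446  0.0001  0.9895]
 [ 0.0012 -1.     -0.0001]]
tool shift [-0.0015  0.0067  0.0004]
-0.027000000000000003 scene 233.89946773979634 111.98605663448429
-0.027000000000000003 top 563.8402076303817 157.7767545669992
-0.033 scene 232.22783896806183 119.21382129850072
-0.033 top 566.9280334581858 159.398168168871
-0.103 scene 213.57422540135641 199.868049840983
-0.103 top 600.1233141073352 176.8289698280312
```

View pics/s5.png

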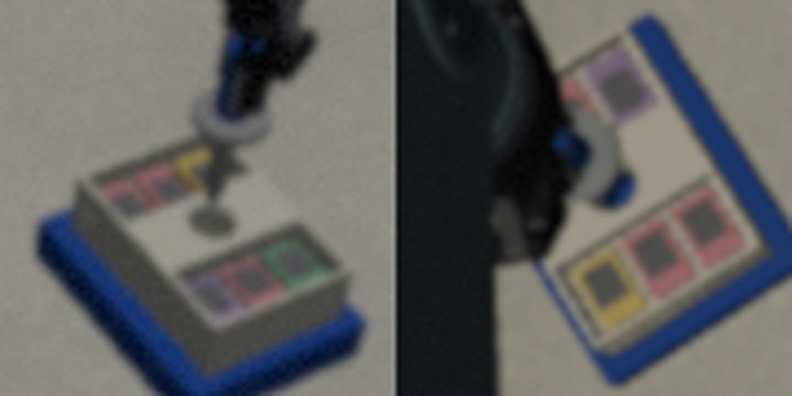

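The scene crop puts the tip at (213,200) and the hole at (212,220). In the top crop the disc sits about 3 px right of prediction. Both views say the rod is about 4–5 mm short in +y and about 2.5 mm too far in +x. I'll correct that and re-measure.

Request:
step_arm:
  series:
    - {"dx": -0.0018, "dy": 0.005, "dz": 0.0046, "ax": 0, "ay": 0, "az": 0, "gripper": 0.01}
    - {"dx": -0.0018, "dy": 0.01, "dz": 0.0046, "ax": 0, "ay": 0, "az": 0, "gripper": 0.01}
    - {"dx": -0.0018, "dy": 0.01, "dz": 0.0046, "ax": 0, "ay": 0, "az": 0, "gripper": 0.01}
    - {"dx": -0.0018, "dy": 0.01, "dz": 0.0046, "ax": 0, "ay": 0, "az": 0, "gripper": 0.01}

```text
clock: 7.1
eef_pos: [0.5366, 0.2043, 0.1956]
eef_rot: [-0.705, 0.705, 0.052, -0.052]
wrist_force: [-0.8, 0.2, -1.8]
opening: 0.0227
```

```bash
python3 g.py .5385 .1995 .2
python3 - <<'E'
from h import *
from cell import readout
a=np.mean([imaging.grab_frame("scene").astype(float) for _ in range(4)],0)[150:220,310:370,::-1];b=np.mean([imaging.grab_frame("top").astype(float) for _ in range(4)],0)[160:230,115:175,::-1]
k=6.5
im=cv2.resize(np.clip(np.hstack([a,b])*1.3,0,255).astype(np.uint8),None,fx=k,fy=k,interpolation=2)
cv2.imwrite("pics/s6.png",im)
tcp=readout.get_state()["eef_pos"]
for z in(-.033+.006,-.033,-.103):
  for n in("scene","top"):
    u,v=proj(n,tcp+np.array([0,0,z]));o=310 if n=="scene" else 55;w=150 if n=="scene" else 160
    print(z,n,(u-o+.5)*k-.5,(v-w+.5)*k-.5)
E
```

```text
7.1 [0.5366 0.2043 0.1956] 0.02273523834625438 [-0.8211  0.2028 -1.7524] [ 0.1696  0.3388  1.5488 -0.0001  1.2544  0.0231]
[[ 0.9893 -0.0004 -0.146 ]
 [ 0.146  -0.0001  0.9893]
 [-0.0004 -1.     -0.0001]]
tool shift [ 0.0012 -0.0044 -0.005 ]
-0.027000000000000003 scene 285.8387273213437 116.28791603446956
-0.027000000000000003 top 504.13366352641924 182.84752751400674
-0.033 scene 283.37307420051434 126.81575450770293
-0.033 top 508.6665908658739 185.11778099958644
-0.103 scene 255.84838739230327 244.34058161950904
-0.103 top 557.4440714609226 209.5473023763911
```

View pics/s6.png

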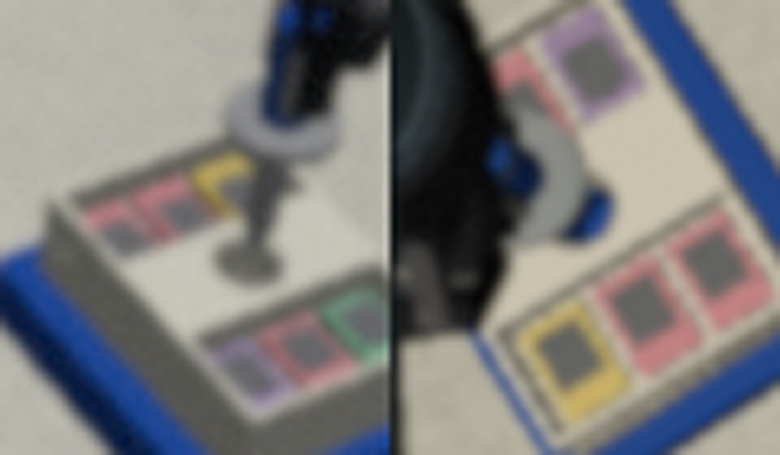

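The tip (255,245) is directly over the hole (248,262) in the scene view. In the top view the disc centre is about (513,170), within about 2–3 mm of the hole axis. Inserting gently.

Request:
step_arm:
  series:
    - {"dx": 0, "dy": 0.008, "dz": 0, "ax": 0, "ay": 0, "az": 0, "gripper": 0.01}
    - {"dx": 0, "dy": 0.016, "dz": 0, "ax": 0, "ay": 0, "az": 0, "gripper": 0.01}
    - {"dx": 0, "dy": 0.024, "dz": 0, "ax": 0, "ay": 0, "az": 0, "gripper": 0.01}
    - {"dx": 0, "dy": 0.03, "dz": 0, "ax": 0, "ay": 0, "az": 0, "gripper": 0.01}
    - {"dx": 0, "dy": 0.03, "dz": 0, "ax": 0, "ay": 0, "az": 0, "gripper": 0.01}

```text
clock: 8.0
eef_pos: [0.536, 0.204, 0.1643]
eef_rot: [-0.705, 0.705, 0.051, -0.053]
wrist_force: [0.2, -0.3, -1.2]
opening: 0.0228
```

Request:
step_arm:
  series:
    - {"dx": 0, "dy": 0.008, "dz": 0, "ax": 0, "ay": 0, "az": 0, "gripper": 0.01}
    - {"dx": 0, "dy": 0.014, "dz": 0, "ax": 0, "ay": 0, "az": 0, "gripper": 0.01}
    - {"dx": 0, "dy": 0.02, "dz": 0, "ax": 0, "ay": 0, "az": 0, "gripper": 0.01}
    - {"dx": 0, "dy": 0.02, "dz": 0, "ax": 0, "ay": 0, "az": 0, "gripper": 0.01}

```text
clock: 8.4
eef_pos: [0.5362, 0.2041, 0.1446]
eef_rot: [-0.705, 0.705, 0.051, -0.052]
wrist_force: [0.2, 0.2, -2.1]
opening: 0.0229
```

```bash
python3 g.py .5366 .2043 .115
python3 - <<'E'
from h import *
a=imaging.grab_frame("scene")[150:240,300:390,::-1];b=imaging.grab_frame("top")[150:240,95:185,::-1]
im=cv2.resize(np.hstack([a,b]),None,fx=4.4,fy=4.4,interpolation=2)
cv2.imwrite("pics/s7.png",im)
E
```

```text
8.4 [0.5362 0.2041 0.1446] 0.022862498590834404 [ 0.2289  0.2221 -2.0942] [0.1693 0.3862 1.6136 0.     1.1438 0.0231]
[[ 0.9893 -0.002  -0.1456]
 [ 0.1456 -0.0003  0.9893]
 [-0.002  -1.     -0.    ]]
tool shift [0.0005 0.0296 0.0002]
```

View pics/s7.png

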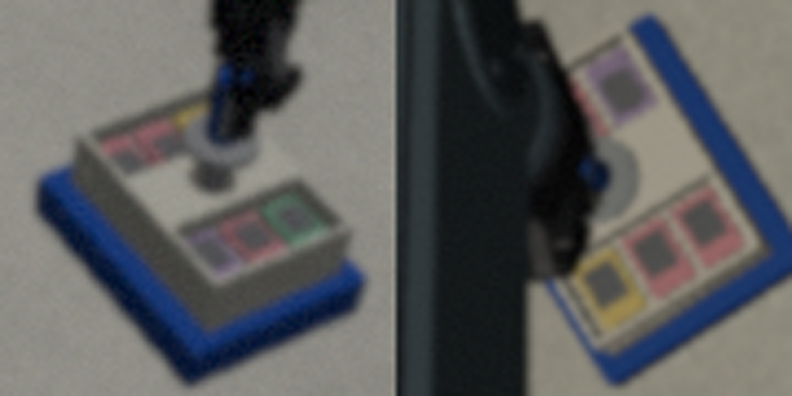

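The shaft is well inside the hole, disc at (220,145), trays undisturbed, and no contact force. Continuing down.

Request:
step_arm:
  series:
    - {"dx": 0, "dy": 0.007, "dz": 0, "ax": 0, "ay": 0, "az": 0, "gripper": 0.01}
    - {"dx": 0, "dy": 0.014, "dz": 0, "ax": 0, "ay": 0, "az": 0, "gripper": 0.01}
    - {"dx": 0, "dy": 0.02, "dz": 0, "ax": 0, "ay": 0, "az": 0, "gripper": 0.01}
    - {"dx": 0, "dy": 0.024, "dz": 0, "ax": 0, "ay": 0, "az": 0, "gripper": 0.01}
    - {"dx": 0, "dy": 0.026, "dz": 0, "ax": 0, "ay": 0, "az": 0, "gripper": 0.01}
    - {"dx": 0, "dy": 0.026, "dz": 0, "ax": 0, "ay": 0, "az": 0, "gripper": 0.01}

```text
clock: 9.1
eef_pos: [0.5366, 0.2042, 0.1194]
eef_rot: [-0.705, 0.705, 0.051, -0.052]
wrist_force: [-0.3, -1.0, -2.1]
opening: 0.0227
```

Request:
step_arm:
  series:
    - {"dx": 0, "dy": 0.001, "dz": 0, "ax": 0, "ay": 0, "az": 0, "gripper": 0.01}
    - {"dx": 0, "dy": 0.002, "dz": 0, "ax": 0, "ay": 0, "az": 0, "gripper": 0.01}
    - {"dx": 0, "dy": 0.002, "dz": 0, "ax": 0, "ay": 0, "az": 0, "gripper": 0.01}

```text
clock: 9.4
eef_pos: [0.5369, 0.2042, 0.1179]
eef_rot: [-0.705, 0.705, 0.052, -0.052]
wrist_force: [0.8, 0.4, -1.0]
opening: 0.0228
```

Request:
step_arm:
  series:
    - {"dx": 0, "dy": 0.001, "dz": 0, "ax": 0, "ay": 0, "az": 0, "gripper": 0.01}
    - {"dx": 0, "dy": 0.001, "dz": 0, "ax": 0, "ay": 0, "az": 0, "gripper": 0.01}

```text
clock: 9.6
eef_pos: [0.5368, 0.2042, 0.1168]
eef_rot: [-0.705, 0.705, 0.052, -0.052]
wrist_force: [-0.0, 0.2, -2.3]
opening: 0.0231
```

Request:
step_arm:
  series:
    - {"dx": 0, "dy": 0.001, "dz": 0, "ax": 0, "ay": 0, "az": 0, "gripper": 0.01}
    - {"dx": 0, "dy": 0.001, "dz": 0, "ax": 0, "ay": 0, "az": 0, "gripper": 0.01}

```text
clock: 9.8
eef_pos: [0.5368, 0.2042, 0.1157]
eef_rot: [-0.705, 0.705, 0.052, -0.052]
wrist_force: [0.1, -0.2, -2.5]
opening: 0.0227
```

Request:
step_arm:
  series:
    - {"dx": 0, "dy": 0.001, "dz": 0, "ax": 0, "ay": 0, "az": 0, "gripper": 0.01}
    - {"dx": 0, "dy": 0.001, "dz": 0, "ax": 0, "ay": 0, "az": 0, "gripper": 0.01}

```text
clock: 10.0
eef_pos: [0.5369, 0.2042, 0.1154]
eef_rot: [0.705, -0.705, -0.052, 0.051]
wrist_force: [-1.6, -0.2, 2.9]
opening: 0.0231
```

```bash
python3 g.py
python3 - <<'E'
from h import *
a=imaging.grab_frame("scene")[150:240,300:390,::-1];b=imaging.grab_frame("top")[150:240,95:185,::-1]
im=cv2.resize(np.hstack([a,b]),None,fx=4.4,fy=4.4,interpolation=2)
cv2.imwrite("pics/s8.png",im)
E
```

```text
10.0 [0.5369 0.2042 0.1154] 0.023144145644381654 [-1.6143 -0.2119  2.8906] [ 0.1693  0.4176  1.646  -0.      1.0776  0.0231]
[[ 0.9893  0.0004 -0.1457]
 [ 0.1457  0.0001  0.9893]
 [ 0.0004 -1.      0.    ]]
```

View pics/s8.png

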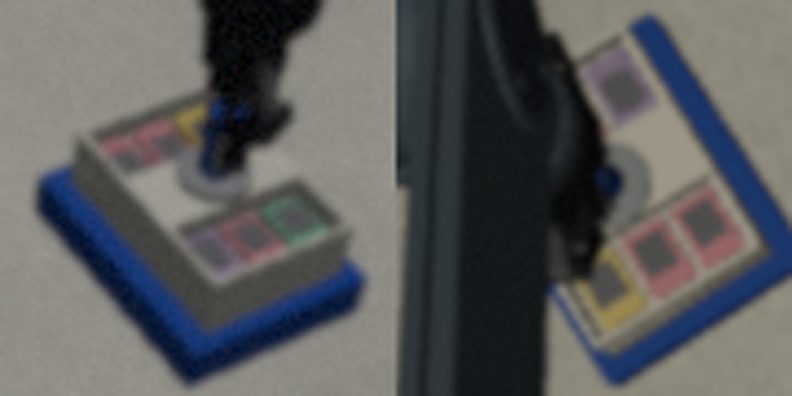

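Disc is flat on the top tray at the expected height, with light contact force. Releasing and retreating straight up.

Request:
step_arm:
  series:
    - {"dx": 0, "dy": 0, "dz": 0, "ax": 0, "ay": 0, "az": 0, "gripper": 0.03}
    - {"dx": 0, "dy": 0, "dz": 0, "ax": 0, "ay": 0, "az": 0, "gripper": 0.05}
    - {"dx": 0, "dy": 0, "dz": 0, "ax": 0, "ay": 0, "az": 0, "gripper": 0.07}
    - {"dx": 0, "dy": 0, "dz": 0, "ax": 0, "ay": 0, "az": 0, "gripper": 0.07}
    - {"dx": 0, "dy": 0, "dz": 0, "ax": 0, "ay": 0, "az": 0, "gripper": 0.07}
    - {"dx": 0, "dy": 0, "dz": 0, "ax": 0, "ay": 0, "az": 0, "gripper": 0.07}

```text
clock: 10.7
eef_pos: [0.5368, 0.2042, 0.1147]
eef_rot: [-0.705, 0.705, 0.052, -0.052]
wrist_force: [0.0, 0.3, 0.8]
opening: 0.0701
```

Request:
step_arm:
  series:
    - {"dx": 0, "dy": -0.01, "dz": 0, "ax": 0, "ay": 0, "az": 0, "gripper": 0.07}
    - {"dx": 0, "dy": -0.03, "dz": 0, "ax": 0, "ay": 0, "az": 0, "gripper": 0.07}
    - {"dx": 0, "dy": -0.06, "dz": 0, "ax": 0, "ay": 0, "az": 0, "gripper": 0.07}
    - {"dx": 0, "dy": -0.1, "dz": 0, "ax": 0, "ay": 0, "az": 0, "gripper": 0.07}
    - {"dx": 0, "dy": -0.14, "dz": 0, "ax": 0, "ay": 0, "az": 0, "gripper": 0.07}
    - {"dx": 0, "dy": -0.14, "dz": -0.05, "ax": 0, "ay": 0, "az": 0, "gripper": 0.07}
    - {"dx": 0, "dy": -0.14, "dz": -0.1, "ax": 0, "ay": 0, "az": 0, "gripper": 0.07}
    - {"dx": 0, "dy": -0.14, "dz": -0.15, "ax": 0, "ay": 0, "az": 0, "gripper": 0.07}
    - {"dx": 0, "dy": -0.14, "dz": -0.2, "ax": 0, "ay": 0, "az": 0, "gripper": 0.07}
    - {"dx": 0, "dy": -0.14, "dz": -0.2, "ax": 0, "ay": 0, "az": 0, "gripper": 0.07}

```text
clock: 11.7
eef_pos: [0.5669, 0.0001, 0.2556]
eef_rot: [-0.704, 0.706, 0.05, -0.049]
wrist_force: [0.0, 0.3, 0.1]
opening: 0.0698
```

```bash
python3 g.py
python3 - <<'E'
from h import *
a=imaging.grab_frame("scene")[150:240,300:390,::-1];b=imaging.grab_frame("top")[150:240,95:185,::-1]
im=cv2.resize(np.hstack([a,b]),None,fx=4.4,fy=4.4,interpolation=2)
cv2.imwrite("pics/s9.png",im)
E
```

```text
11.7 [0.5669 0.0001 0.2556] 0.06976042354029607 [0.0051 0.2804 0.115 ] [-0.1949  0.2816  1.4785 -0.0026  1.3795 -0.3341]
[[ 0.9903  0.0015 -0.1392]
 [ 0.1392 -0.0029  0.9903]
 [ 0.001  -1.     -0.0031]]
```

View pics/s9.png

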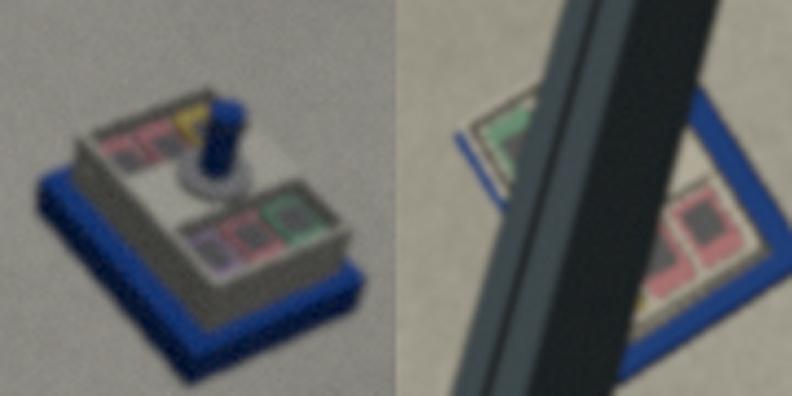

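The scene crop shows the rod upright, with its disc at (215,178) over the former hole centre (212,176) and the trays unmoved. The gripper is clear.

```bash
python3 -c "
from cell import hand_in
print(hand_in())"
```

```text
the job is handed in; nothing more can be done
None
```

I took the blue rod from the rack, carried it over the stack and pushed it down through both trays into the base. I let go only after the disc rested on the top tray, then backed the gripper away and handed the job in at about 12 s of the 48 s.

- **Seating:** contact came at the expected height, a disc height of about 82 mm, with about 3–5 N of force. No contact showed during the insertion itself.
- **Last picture (scene camera):** the rod stands upright with its disc flat and within about 2 mm of where the hole was. The trays look square and unmoved. The arm hid the rod from the top camera, so only the scene camera confirms this final state.
- **Disagreements:** the two cameras differed by about 3 mm on where the hole is. The held rod also sat about 3–6 mm off the tool centre in the top view, while the scene view showed about 1 mm. I corrected by 4–5 mm before inserting.
- **Move refused:** my first move calls were rejected for missing keys, and nothing moved.
- **Toppled look-alikes:** both red rods were found lying on the bench after I lifted the blue rod. I felt no unexpected contact and don't know why they fell. They were still on the bench in that picture; I did not check again before handing in.

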